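Fetch the boxed-in bead pot from behind the paint bottles

ROBOT

A 7-joint arm with a two-finger parallel gripper is mounted at the origin on the work surface. World frame = base frame: x ahead of the robot, y to its left, z up, the work surface at z = 0. Lengths are in m, angles in rad, forces in N, time in s.
With the tool pointing down it reaches from about 0.425 to 0.925 m from the base axis. Payload 6.8 kg.
Tool frame: the origin (TCP) lies between the finger pads; the fingertips stand 22 mm ahead of it and the grasp point (between the pads) lies 3 mm ahead of it; z points along the fingers, y is the line along which they close (so a half turn about z gives the same grasp; the last joint's range is limited). The gripper opens to 85 mm and grips with 20 to 120 N. Pads are 22 mm wide; open, the fingers measure 114 mm over their backs; the gripper's body (76 mm by 85 mm) begins 54 mm behind the grasp point. The pads swing forward as they close: fully open they stand 13 mm farther back than shut.
Start: joints at [-1.334, 0.477, 0.022, 1.555, -0.011, 1.109, -0.083], TCP at [0.228, 0.635, 0.253] pointing down, gripper open.
Joint ranges: [-2.96, 2.96], [-0.34, 2.1], [-1.41, 1.46], [0.24, 2.44], [-1.37, 4.51], [0.17, 1.92], [-2.96, 2.96]. Speed limits (rad/s): [2.39, 2.39, 3.14, 3.14, 3.14, 3.14, 3.14].

INTERFACE

Orientations are given as a unit quaternion [w, x, y, z].
In Python, from station import bot gives the robot as it stands.
- The arm moves only by the tool servo_tool, never from a script. Its argument "motion" is a list that holds one entry, the list of rows, each a list of 5 numbers: the opening, from 0 (shut) to 1 (fully open), then the shift along the world's x, y, z each as a share of 0.04 m, from -1 to 1, then the turn about the world's z as a share of 0.12 rad, from -1 to 1. A call has 1 to 20 rows; each row shifts and turns the commanded pose from where the row before left it; what a row does not reach is not made up. A row lasts 1/10 s, in which the tool goes at most 50 mm and 8.59 degrees, less where a joint would pass 70% of its speed; a pose out of reach is approached as far as the arm can. A call with a number of a shift or a turn outside -1 to 1 is refused whole. A call with a gripper value outside its range is refused whole. The fingers move at their own pace and stop on an object; "newtons" is the grip in N (left out, the last holds). Time passes only in rows, so rows that do not move let the fingers close. It gives the time, the measured TCP pose, the force, the opening and the grip force at its end, in the units of the state.
- bot.get_obs(): the state, without advancing time (a new reading comes with each control period).
- bot.read_camera(name): name is "scene" or "top"; returns (picture, depth): 420x560x3 uint8, red, green, blue; 420x560 float32, m along the optical axis (not along the pixel's ray), 0 where there is no reading.
- bot.get_calibration(name): a dict with "fovy" (degrees; the focal length in pixels is half the picture's height over the tangent of half this angle, whatever the lens; pixels are square), "cx", "cy" (the principal point, pixels), "view" (4x4, takes a point from world to camera coordinates). Camera axes: x right, y down, z forward; pixel columns grow to the right and rows downward; lengths in m; the calibration is good to about 2 mm. A picture is of the moment at which its call begins. get_calibration takes no time and is no camera call.
- bot.hand_in(): hands the job in; it is judged then, once.
The state is a dict: "t": time; "q": joint angles; "joint_vel": joint speeds; "joint_torque": joint torques, N m; "eef_pos": TCP position; "tool_rot": TCP orientation; "contact_force": force on the tool from outside, world axes, zero at the start; "torque": the same for the moment, N m; "gripper_width": opening from 0.0 (shut) to 1.0 (fully open); "grasp_force": force on a finger pad.
Only numpy, scipy, OpenCV 4.12 (cv2) and the standard library are available. Lean on these libraries where they do the work, as an engineer would, in place of code of your own. Each camera call takes 0.05 s, during which the arm holds its last target. There are 200 camera calls.

TASK

The low pot of beads with the blue lid is boxed in behind the three tall paint bottles in the wooden organiser. Clear all three bottles out, standing them in the white side tray, then set the blue-lidded pot in the middle of the round cork mat, and afterwards put every bottle back on the very spot in the organiser where it stood. Keep everything upright, set things down without dropping them, and leave the pink-lidded and white-lidded pots alone.

Things in the scene. Friction and masses are not known exactly. Their poses are not given: they have to be found in the camera images.
- bottle_red: Tall paint bottle, loose, red with a red screw cap and white label band, about 0.2 kg. Origin: centre of its underside, z up; yaw means nothing. Body 48 mm wide up to 104 mm, cone shoulder to 117 mm, cap 30 mm wide from 118 to 150 mm (full height). Among the others only the cap leaves room for fingers. Which bottle stands left, right or in front of the blue-lidded pot varies.
- bottle_green: Tall paint bottle, loose, green with a green screw cap and white label band, about 0.2 kg. Origin: centre of its underside, z up; yaw means nothing. Body 48 mm wide up to 104 mm, cone shoulder to 117 mm, cap 30 mm wide from 118 to 150 mm (full height). Among the others only the cap leaves room for fingers. Which bottle stands left, right or in front of the blue-lidded pot varies.
- bottle_yellow: Tall paint bottle, loose, yellow with a yellow screw cap and white label band, about 0.2 kg. Origin: centre of its underside, z up; yaw means nothing. Body 48 mm wide up to 104 mm, cone shoulder to 117 mm, cap 30 mm wide from 118 to 150 mm (full height). Among the others only the cap leaves room for fingers. Which bottle stands left, right or in front of the blue-lidded pot varies.
- pot_blue: Low round clear plastic bead pot with a closed blue lid, loose, about 0.06 kg. The pot to fetch, with blue beads inside. Origin: centre of its underside, z up; clear body 50 mm in diameter up to 34 mm, lid 52 mm in diameter from 34 to 48 mm (the full height). The yaw means nothing. Bottles stand 60 mm (centres) to its -x, +y and -y in the organiser; without them 70 mm is free there.
- pot_pink: Low round clear plastic bead pot with a closed pink lid, loose, about 0.06 kg. Leave it alone: pink beads, at an end of the organiser. Origin: centre of its underside, z up; clear body 50 mm in diameter up to 34 mm, lid 52 mm in diameter from 34 to 48 mm (the full height). The yaw means nothing.
- pot_white: Low round clear plastic bead pot with a closed white lid, loose, about 0.06 kg. Leave it alone: off-white beads, at the other end of the organiser. Origin: centre of its underside, z up; clear body 50 mm in diameter up to 34 mm, lid 52 mm in diameter from 34 to 48 mm (the full height). The yaw means nothing.
- organiser: Wooden organiser, a shallow open tray, fixed: 160 mm along its x, 325 mm along its y, rim 20 mm high and 8 mm thick. Origin: centre of its underside on the table; its inner floor, on which the bottles and pots stand, is 8 mm above the origin. Its x points away from the robot, turned by up to 0.25 rad.
- white_tray: The side tray: an open white plastic tray, fixed: 210 mm along its x, 110 mm along its y, walls 40 mm high and 4 mm thick, with a lip 6 mm wide around the rim. Origin: centre of its underside on the table; its inner floor is 4 mm above the origin. Empty at the start; the three bottles fit in a row along its x, 60 mm apart. It lies to the left or to the right of the organiser.
- cork_mat: Round cork mat on the table, fixed, 110 mm in diameter, 4 mm thick. Origin: centre of its underside, so its top is 4 mm above the origin. It lies on the other side of the organiser from the white tray.

How it is judged:
On the way, in this order (a step that is already met when the one before it is completed fails the run):
1. all three paint bottles stand released in the white side tray at the same time (x of bottle_red in the frame of white_tray between -0.085 and 0.085 m and y of bottle_red in the frame of white_tray between -0.035 and 0.035 m and z of bottle_red in the frame of white_tray between -0.002 and 0.012 m and angle between each of bottle_red, bottle_green, bottle_yellow's own z axis and vertical below 0.15 rad and linear speed of each of bottle_red, bottle_green, bottle_yellow below 0.02 m/s and contact force between each of bottle_red, bottle_green, bottle_yellow and the fingers below 0.1 N and x of bottle_green in the frame of white_tray between -0.085 and 0.085 m and y of bottle_green in the frame of white_tray between -0.035 and 0.035 m and z of bottle_green in the frame of white_tray between -0.002 and 0.012 m and x of bottle_yellow in the frame of white_tray between -0.085 and 0.085 m and y of bottle_yellow in the frame of white_tray between -0.035 and 0.035 m and z of bottle_yellow in the frame of white_tray between -0.002 and 0.012 m), for 0.2 s.
2. the blue-lidded pot stands released on the middle of the cork mat while the three bottles still stand in the side tray (all of step 1 and horizontal distance between pot_blue and cork_mat below 0.02 m and z of pot_blue in the frame of cork_mat between 0 and 0.01 m and angle between pot_blue's own z axis and vertical below 0.15 rad and linear speed of pot_blue below 0.02 m/s and contact force between pot_blue and the fingers below 0.1 N), for 0.2 s.
At the end, for the whole second after the job is handed in: The blue-lidded pot stands upright on the cork mat, centre within 20 mm of the mat's centre; each of the three bottles stands upright in the organiser within 15 mm of the spot where it stood at the start; all are released and at rest (horizontal distance between pot_blue and cork_mat below 0.02 m and z of pot_blue in the frame of cork_mat between 0 and 0.01 m and angle between each of pot_blue, bottle_red, bottle_green, bottle_yellow's own z axis and vertical below 0.15 rad and linear speed of each of pot_blue, bottle_red, bottle_green, bottle_yellow below 0.02 m/s and contact force between each of pot_blue, bottle_red, bottle_green, bottle_yellow and the fingers below 0.1 N and distance of each of bottle_red, bottle_green, bottle_yellow from where it was at the start of the episode below 0.015 m); the robot touches nothing.
It fails at once if a bottle or the blue-lidded pot is tipped by more than about 35 degrees (angle between any of bottle_red, bottle_green, bottle_yellow, pot_blue's own z axis and vertical above 0.6 rad).
It fails at once if a bottle or the blue-lidded pot is dropped (falls free from about 2 cm or more) ((linear speed of bottle_red above 0.6 m/s and contact force between bottle_red and the fingers below 0.05 N) or (linear speed of bottle_green above 0.6 m/s and contact force between bottle_green and the fingers below 0.05 N) or (linear speed of bottle_yellow above 0.6 m/s and contact force between bottle_yellow and the fingers below 0.05 N) or (linear speed of pot_blue above 0.6 m/s and contact force between pot_blue and the fingers below 0.05 N)).
It fails at once if the pink-lidded or the white-lidded pot is pushed more than 20 mm from its place or tipped (distance of any of pot_pink, pot_white from where it was at the start of the episode above 0.02 m or angle between any of pot_pink, pot_white's own z axis and vertical above 0.5 rad).
It also fails if it takes over 144 s, if anything falls off the work surface, if the arm or the gripper's body presses on something with over 40 N, if the wrist force passes 120 N, or if a joint passes its speed limit or range.

## Working session

There is one attempt and no reset: what is moved stays moved. The work goes in short steps, Python scripts to look and compute and a tool call to move; the robot and the scene stay as the last step left them, time stands still between calls to the robot, and variables do not carry over. Pictures are saved under pics/ and viewed, at most 14 in all, crops included, and the job is handed in when it is done.

Besides the shell and the picture viewer there is one more tool, called after "Call:" in YAML: its name, and indented under it one key for each argument. servo_tool: Moves the arm, as the interface text tells. Shift numbers are shares of 0.04 m and turn numbers shares of 0.12 rad, none past 1 either way. Its arguments: {"type":"object","properties":{"motion":{"type":"array"},"newtons":{"type":"number"}},"required":["motion"]}

```bash
mkdir -p pics; ls
cat > h.py <<'E'
import numpy as np, cv2
from station import bot
def cal(n):
    c=bot.get_calibration(n); f=210/np.tan(np.radians(c['fovy'])/2); return f,c['cx'],c['cy'],np.array(c['view'])
def cloud(n,d):
    f,cx,cy,V=cal(n); v,u=np.mgrid[:420,:560]
    P=np.stack([(u-cx)/f*d,(v-cy)/f*d,d],-1); R=V[:3,:3];t=V[:3,3]
    return (P-t)@R
def ray(n,u,v,z):
    f,cx,cy,V=cal(n); R=V[:3,:3];t=V[:3,3]
    o=-R.T@t; r=R.T@np.array([(u-cx)/f,(v-cy)/f,1]); return o+r*(z-o[2])/r[2]
E
python3 - <<'E'
from h import *
o=bot.get_obs(); print(o['t'],o['eef_pos'],o['tool_rot'],o['gripper_width'])
for n in('top','scene'):
    p,d=bot.read_camera(n); cv2.imwrite(f'pics/{n}0.png',p[:,:,::-1]); np.savez(f'{n}0.npz',p=p,d=d); print(n,cal(n),bot.get_calibration(n).keys())
E
```

```text
pics
0.0 [0.22798292 0.63474297 0.25231865] [-7.47165088e-05  1.71506921e-01  9.85182480e-01 -9.22633911e-04] 1.00145769101788
top (np.float64(386.512954204604), 279.33232810157807, 208.00793174564555, array([[ 0.02468495, -0.99954449,  0.01736273, -0.02850381],
       [-0.99288789, -0.02653656, -0.11605794,  0.55616089],
       [ 0.11646582, -0.01437436, -0.99309068,  0.83571816],
       [ 0.        ,  0.        ,  0.        ,  1.        ]])) dict_keys(['fovy', 'cx', 'cy', 'view'])
scene (np.float64(411.93963083666773), 277.87212985815773, 210.62757284622597, array([[-6.55708914e-01,  7.55013545e-01, -6.06087011e-04,
         3.56541698e-01],
       [ 5.87816980e-01,  5.09999085e-01, -6.27990550e-01,
        -3.22391386e-01],
       [-4.73832268e-01, -4.12135270e-01, -7.78220728e-01,
         1.29885407e+00],
       [ 0.00000000e+00,  0.00000000e+00,  0.00000000e+00,
         1.00000000e+00]])) dict_keys(['fovy', 'cx', 'cy', 'view'])
```

View pics/top0.png

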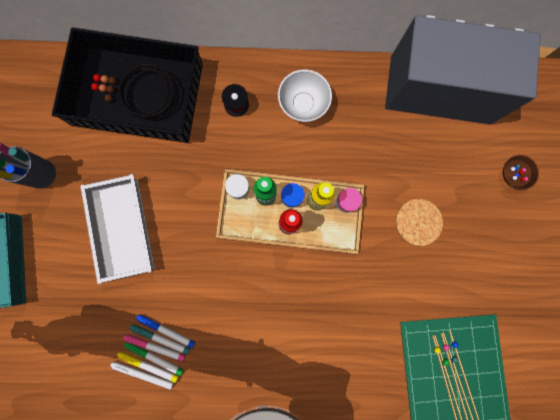

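View pics/scene0.png

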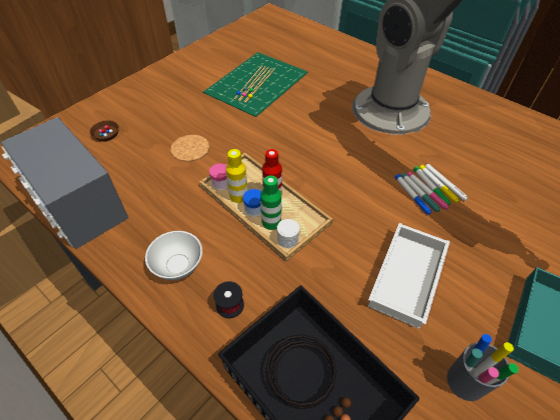

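The top view shows the organiser around (290,212), with white pot (237,186), green bottle (265,190), blue pot (292,195), yellow bottle (323,193), pink pot (349,200) and red bottle in front (290,220). The tray is at (117,229) and the cork mat at (419,222).

```bash
cat >> h.py <<'E'
def circ(P,m):
    c=P[m]; (x,y),r=cv2.minEnclosingCircle(c[:,:2].astype(np.float32)); md=np.median(c,0)
    return len(c),np.round([x,y,r],4),np.round(md,4)
E
python3 - <<'E'
from h import *
for n in('top','scene'):
    z=np.load(f'{n}0.npz'); P=cloud(n,z['d']); hsv=cv2.cvtColor(z['p'],cv2.COLOR_RGB2HSV); H,S,V=[hsv[...,i].astype(int) for i in range(3)]
    X,Y,Z=P[...,0],P[...,1],P[...,2]; reg=(X>.4)&(X<.75)&(abs(Y)<.25)
    print(n)
    for nm,h0,h1 in(('red',-8,8),('green',50,85),('yellow',24,32),('blue',100,125),('pink',150,174)):
        hh=(H+90-(h0+h1)//2)%180-90
        m=reg&(abs(hh)<=(h1-h0)/2+1)&(S>110)&(Z>(.145 if nm in('red','green','yellow') else .045))&(Z<.18)
        print(nm,circ(P,m) if m.any() else None)
        if m.any() and nm in('red','green','yellow'):
            zt=np.percentile(P[m][:,2],[5,50,95]); print('  z',zt)
    m=reg&(S<60)&(V>150)&(Z>.045)&(Z<.07); print('white',circ(P,m))
    # cork
    m=(X>.4)&(X<.65)&(Y<-.2)&(Y>-.45)&(H>8)&(H<20)&(V>150)&(Z<.02)
    k,l,s,c=cv2.connectedComponentsWithStats(m.astype(np.uint8)); i=1+s[1:,4].argmax(); v,u=np.where(l==i)
    cn=max(cv2.findContours((l==i).astype(np.uint8),0,1)[0],key=len)[:,0]
    q=np.array([ray(n,a,b,.004)[:2] for a,b in cn]); print('cork',cv2.minEnclosingCircle(q.astype(np.float32)),q.mean(0),np.median(P[l==i],0))
    # tray
    m=(X>.3)&(X<.75)&(Y>.2)&(Y<.6)&(S<60)&(V>120)&(Z<.06)&(Z>-.01)
    k,l,s,c=cv2.connectedComponentsWithStats(m.astype(np.uint8)); i=1+s[1:,4].argmax()
    cc=P[l==i]; fl=cc[cc[:,2]<.012]; rm=cc[cc[:,2]>.034]
    for g in(fl,rm):
        if len(g): print('tray',len(g),cv2.minAreaRect(g[:,:2].astype(np.float32)),np.median(g[:,2]))
E
```

```text
top
red (163, array([ 0.5225, -0.0369,  0.0154]), array([ 0.5212, -0.0369,  0.1583]))
  z [0.15494737 0.15825429 0.16028458]
green (164, array([0.5871, 0.0182, 0.0155]), array([0.5853, 0.0174, 0.1581]))
  z [0.15103736 0.15805595 0.16043495]
yellow (174, array([ 0.5791, -0.1015,  0.0157]), array([ 0.5774, -0.101 ,  0.1581]))
  z [0.14832015 0.15806948 0.16022984]
blue (422, array([0.6489, 0.0688, 0.1528]), array([ 0.5838, -0.0412,  0.0567]))
pink (432, array([ 0.577 , -0.1685,  0.0259]), array([ 0.5761, -0.1682,  0.0565]))
white (414, array([0.601 , 0.0814, 0.0259]), array([0.6009, 0.0817, 0.0568]))
cork ((0.5247573256492615, -0.32333922386169434), 0.17441028356552124) [ 0.53143742 -0.32187284] [ 5.19893723e-01 -3.26576991e-01  4.05122424e-04]
tray 3620 ((0.509157657623291, 0.36440110206604004), (0.22374582290649414, 0.12289276719093323), 14.111952781677246) 0.004733499782052503
tray 1053 ((0.502339243888855, 0.3448968827724457), (0.22108545899391174, 0.11933261901140213), 14.135674476623535) 0.040759839128497594
scene
red (120, array([ 0.5246, -0.0374,  0.0169]), array([ 0.5294, -0.
[... 260 characters left out ...]
z [0.14701237 0.15664755 0.15912078]
blue (287, array([0.6438, 0.0881, 0.1674]), array([ 0.5928, -0.0417,  0.0556]))
pink (233, array([ 0.5873, -0.1562,  0.0411]), array([ 0.5848, -0.1685,  0.0555]))
white (349, array([0.5982, 0.0108, 0.0956]), array([0.6029, 0.0802, 0.0556]))
cork ((0.5271580219268799, -0.3214443027973175), 0.17502424120903015) [ 0.52875595 -0.31541507] [ 5.36285172e-01 -3.29318732e-01  8.75076446e-05]
tray 3382 ((0.47693347930908203, 0.3444920480251312), (0.23156984150409698, 0.11673795431852341), 14.308850288391113) 0.0034949877895488926
tray 1014 ((0.5048779845237732, 0.34425443410873413), (0.22217783331871033, 0.1178971454501152), 14.439179420471191) 0.03944078046596758
```

Call:
servo_tool:
  motion:
    - [[0.6,0.5,-0.86,0,0.15],[0.6,0.5,-0.86,0,0.15],[0.6,0.5,-0.86,0,0.15],[0.6,0.5,-0.86,0,0.15],[0.6,0.5,-0.86,0,0.15],[0.6,0.5,-0.86,0,0.15],[0.6,0.5,-0.86,0,0.15],[0.6,0.5,-0.86,0,0.15],[0.6,0.5,-0.86,0,0.15],[0.6,0.5,-0.86,0,0.15],[0.6,0.5,-0.86,0,0.15],[0.6,0.5,-0.86,0,0.15],[0.6,0.5,-0.86,0,0.15],[0.6,0.5,-0.86,0,0.15],[0.6,0.5,-0.86,0,0.15],[0.6,0.5,-0.86,0,0.15],[0.6,0.5,-0.86,0,0],[0.6,0.5,-0.86,0,0],[0.6,0,0,0,0],[0.6,0,0,0,0]]
  newtons: 40

```text
t: 2.1
eef_pos: [0.588, 0.0151, 0.2528]
tool_rot: [-0.001, 0.03, 1.0, -0.0]
contact_force: [-0.9, 0.6, 0.1]
gripper_width: 0.6
grasp_force: 0.0
```

Run:
```python
from h import *
for n in('top','scene'):
    z=np.load(f'{n}0.npz'); hsv=cv2.cvtColor(z['p'],cv2.COLOR_RGB2HSV).astype(int)
    f,cx,cy,V=cal(n); p=V[:3,:3]@[.523,-.325,.004]+V[:3,3]; u,v=int(f*p[0]/p[2]+cx),int(f*p[1]/p[2]+cy)
    w=hsv[v-6:v+6,u-6:u+6].reshape(-1,3); print(n,u,v,np.median(w,0),hsv[v,u+45])
    m=(hsv[...,2]>np.median(w,0)[2]-45).astype(np.uint8)
    m=cv2.morphologyEx(m,cv2.MORPH_OPEN,np.ones((5,5),np.uint8))
    k,l,s,c=cv2.connectedComponentsWithStats(m); i=l[v,u]; print(s[i],c[i])
    cn=max(cv2.findContours((l==i).astype(np.uint8),0,1)[0],key=len)[:,0]
    q=np.array([ray(n,a,b,.004)[:2] for a,b in cn]); print(cv2.minEnclosingCircle(q.astype(np.float32)),(q.max(0)+q.min(0))/2)
```

```text
top 412 227 [ 15. 137. 222.] [ 12 179 167]
[ 397  199   46   47 1740] [419.36609195 221.74310345]
((0.5375202894210815, -0.3412916660308838), 0.05625288188457489) [ 0.53644026 -0.34149994]
scene 197 146 [ 15. 141. 220.] [ 14 180 160]
[171 135  38  25 779] [189.44544288 146.95121951]
((0.5363261699676514, -0.341666042804718), 0.05545535311102867) [ 0.53671596 -0.34218782]
```

The cork centre is (0.537,−0.3415), with radius 55 mm agreeing in both views. Next I descend on the green cap.

Call:
servo_tool:
  motion:
    - [[0.6,0,0.07,-0.5,0],[0.6,0,0,-0.5,0],[0.6,0,0,-0.5,0],[0.6,0,0,-0.5,0],[0.6,0,0,-0.4,0],[0.6,0,0,-0.25,0],[0.6,0,0,0,0],[0,0,0,0,0],[0,0,0,0,0],[0,0,0,0,0],[0,0,0,0,0],[0,0,0,0,0],[0,0,0,0,0],[0,0,0,0,0]]

```text
t: 3.5
eef_pos: [0.5888, 0.0189, 0.1481]
tool_rot: [0.001, 0.029, 1.0, 0.0]
contact_force: [-0.2, -0.3, 6.2]
gripper_width: 0.339
grasp_force: 40.2
```

Call:
servo_tool:
  motion:
    - [[0,0,0,0.4,0],[0,0,0,0.5,0],[0,0,0,0.5,0],[0,0,0,0.6,0],[0,-0.05,0.4,0,0],[0,-0.07,0.7,0,0],[0,-0.07,0.8,0,0],[0,-0.07,0.8,0,0],[0,-0.07,0.8,0,0],[0,-0.07,0.8,0,0],[0,-0.07,0.8,0,0],[0,-0.07,0.8,0,0],[0,-0.07,0.8,0,0],[0,-0.07,0.8,0,0],[0,-0.06,0.6,0,0],[0,-0.05,0.4,0,0],[0,0,0,0,0],[0,0,0,0,0]]

```text
t: 5.3
eef_pos: [0.5563, 0.3578, 0.2265]
tool_rot: [-0.0, 0.029, 1.0, -0.001]
contact_force: [0.6, 0.3, -1.5]
gripper_width: 0.338
grasp_force: 39.9
```

Run:
```python
from h import *
p,d=bot.read_camera('scene'); cv2.imwrite('pics/s1.png',p[:,:,::-1]); print(bot.get_obs()['eef_pos'])
```

```text
[0.55689631 0.35689925 0.22680323]
```

View pics/s1.png

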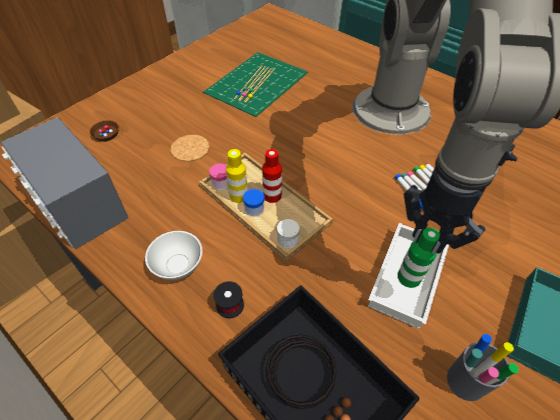

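The green bottle hangs upright over the tray at (418,255). I lower and release it.

Call:
servo_tool:
  motion:
    - [[0,0.08,0.05,-0.5,0],[0,0,0,-0.5,0],[0,0,0,-0.5,0],[0,0,0,-0.3,0],[0,0,0,-0.15,0],[0,0,0,-0.05,0],[0,0,0,-0.05,0],[0,0,0,0,0],[0,0,0,0,0]]

```text
t: 6.25
eef_pos: [0.5601, 0.3611, 0.146]
tool_rot: [0.0, 0.028, 1.0, 0.0]
contact_force: [-0.4, 0.3, -0.6]
gripper_width: 0.341
grasp_force: 40.0
```

Call:
servo_tool:
  motion:
    - [[0,0,0,-0.04,0],[0,0,0,-0.02,0],[0,0,0,0,0]]

```text
t: 6.55
eef_pos: [0.5604, 0.3612, 0.1442]
tool_rot: [0.001, 0.028, 1.0, 0.001]
contact_force: [-1.4, -1.5, 5.1]
gripper_width: 0.342
grasp_force: 40.6
```

Call:
servo_tool:
  motion:
    - [[0.6,0,0,0,0],[0.6,0,0,0,0],[0.6,0,0,0,0],[0.6,0,0,0,0],[0.6,0,0,0.5,0],[0.6,0,0,0.7,0],[0.6,0,0,0.8,0],[0.6,0,0,0.6,0],[0.6,-0.08,-0.8,0,0],[0.6,-0.08,-0.9,0,0],[0.6,-0.08,-0.9,0,0],[0.6,-0.08,-0.9,0,0],[0.6,-0.08,-0.9,0,0],[0.6,-0.08,-0.9,0,0],[0.6,-0.08,-0.9,0,0],[0.6,-0.08,-0.9,0,0],[0.6,-0.08,-0.9,0,0],[0.6,-0.08,-0.9,0,0],[0.6,-0.08,-0.9,0,0],[0.6,0,0,0,0]]

```text
t: 8.55
eef_pos: [0.5237, -0.0372, 0.2472]
tool_rot: [0.0, 0.033, 0.999, -0.001]
contact_force: [0.3, 0.8, 1.0]
gripper_width: 0.599
grasp_force: 0.0
```

Call:
servo_tool:
  motion:
    - [[0.6,0,0,0,0]]

```text
t: 8.65
eef_pos: [0.5245, -0.0319, 0.2471]
tool_rot: [0.0, 0.03, 1.0, 0.0]
contact_force: [-0.1, -0.1, -0.4]
gripper_width: 0.603
grasp_force: 0.0
```

Call:
servo_tool:
  motion:
    - [[0.6,-0.03,-0.12,-0.4,0],[0.6,0,0,-0.5,0],[0.6,0,0,-0.5,0],[0.6,0,0,-0.5,0],[0.6,0,0,-0.35,0],[0.6,0,0,-0.23,0],[0.6,0,0,0,0],[0,0,0,0,0],[0,0,0,0,0],[0,0,0,0,0],[0,0,0,0,0],[0,0,0,0,0],[0,0,0,0,0]]

```text
t: 9.95
eef_pos: [0.524, -0.0359, 0.1484]
tool_rot: [0.001, 0.028, 1.0, 0.0]
contact_force: [-0.5, -0.9, 5.0]
gripper_width: 0.341
grasp_force: 40.2
```

Call:
servo_tool:
  motion:
    - [[0,0,0,0.4,0],[0,0,0,0.5,0],[0,0,0,0.5,0],[0,0,0,0.6,0],[0,-0.1,0.4,0,0],[0,-0.15,0.7,0,0],[0,-0.17,0.8,0,0],[0,-0.17,0.8,0,0],[0,-0.17,0.8,0,0],[0,-0.17,0.8,0,0],[0,-0.17,0.8,0,0],[0,-0.17,0.8,0,0],[0,-0.17,0.8,0,0],[0,-0.17,0.8,0,0],[0,-0.15,0.7,0,0],[0,-0.1,0.55,0,0],[0,-0.07,0.4,0,0],[0,0,0,0,0],[0,0,0,0,0]]

```text
t: 11.85
eef_pos: [0.4462, 0.329, 0.2272]
tool_rot: [-0.0, 0.029, 1.0, -0.001]
contact_force: [-0.1, 0.1, -4.1]
gripper_width: 0.341
grasp_force: 40.0
```

Call:
servo_tool:
  motion:
    - [[0,0,0.05,-0.5,0],[0,0,0,-0.5,0],[0,0,0,-0.5,0],[0,0,0,-0.3,0],[0,0,0,-0.15,0],[0,0,0,-0.05,0],[0,0,0,-0.05,0],[0,0,0,-0.02,0],[0,0,0,0,0],[0,0,0,0,0]]

```text
t: 12.85
eef_pos: [0.4464, 0.3323, 0.1454]
tool_rot: [0.0, 0.028, 1.0, 0.0]
contact_force: [0.1, 0.5, -2.3]
gripper_width: 0.337
grasp_force: 40.1
```

Call:
servo_tool:
  motion:
    - [[0,0,0,-0.03,0],[0,0,0,0,0],[0.6,0,0,0,0],[0.6,0,0,0,0],[0.6,0,0,0,0],[0.6,0,0,0,0],[0.6,0,0,0.5,0],[0.6,0,0,0.7,0],[0.6,0,0,0.8,0],[0.6,0,0,0.5,0],[0.6,0,0,0,0]]

```text
t: 13.95
eef_pos: [0.4476, 0.3332, 0.2469]
tool_rot: [0.002, 0.028, 1.0, 0.002]
contact_force: [-0.8, 0.1, -1.1]
gripper_width: 0.602
grasp_force: 0.0
```

Call:
servo_tool:
  motion:
    - [[0.6,0.22,-0.7,0,0],[0.6,0.28,-0.9,0,0],[0.6,0.28,-0.9,0,0],[0.6,0.28,-0.9,0,0],[0.6,0.28,-0.9,0,0],[0.6,0.28,-0.9,0,0],[0.6,0.28,-0.9,0,0],[0.6,0.28,-0.9,0,0],[0.6,0.28,-0.9,0,0],[0.6,0.28,-0.9,0,0],[0.6,0.28,-0.9,0,0],[0.6,0.28,-0.9,0,0],[0.6,0,-0.2,0,0],[0.6,0,0,0,0],[0.6,0,0,0,0]]

```text
t: 15.45
eef_pos: [0.5777, -0.0985, 0.2429]
tool_rot: [-0.001, 0.028, 1.0, 0.0]
contact_force: [-0.7, 0.5, 1.0]
gripper_width: 0.599
grasp_force: 0.0
```

Call:
servo_tool:
  motion:
    - [[0.6,0.02,-0.06,-0.4,0],[0.6,0,0,-0.5,0],[0.6,0,0,-0.5,0],[0.6,0,0,-0.5,0],[0.6,0,0,-0.3,0],[0.6,0,0,-0.17,0],[0.6,0,0,0,0],[0,0,0,0,0],[0,0,0,0,0],[0,0,0,0,0],[0,0,0,0,0],[0,0,0,0,0],[0,0,0,0,0]]

```text
t: 16.75
eef_pos: [0.5798, -0.1025, 0.1499]
tool_rot: [0.001, 0.028, 1.0, 0.0]
contact_force: [-0.1, -0.2, 4.9]
gripper_width: 0.337
grasp_force: 40.1
```

Call:
servo_tool:
  motion:
    - [[0,0,0,0.4,0],[0,0,0,0.5,0],[0,0,0,0.5,0],[0,0,0,0.6,0],[0,-0.08,0.4,0,0],[0,-0.1,0.7,0,0],[0,-0.12,0.8,0,0],[0,-0.12,0.8,0,0],[0,-0.12,0.8,0,0],[0,-0.12,0.8,0,0],[0,-0.12,0.8,0,0],[0,-0.12,0.8,0,0],[0,-0.12,0.8,0,0],[0,-0.1,0.6,0,0],[0,-0.05,0.3,0,0],[0,0,0,0,0],[0,0,0,0,0]]

```text
t: 18.45
eef_pos: [0.5323, 0.2001, 0.2287]
tool_rot: [-0.0, 0.029, 1.0, -0.001]
contact_force: [-0.1, -1.1, -1.0]
gripper_width: 0.338
grasp_force: 39.8
```

```bash
cat > caps.py <<'E'
from h import *
import sys
print(bot.get_obs()['eef_pos'])
for n in('top','scene'):
    p,d=bot.read_camera(n); P=cloud(n,d); hsv=cv2.cvtColor(p,cv2.COLOR_RGB2HSV).astype(int); H,S,V=[hsv[...,i] for i in range(3)]
    if len(sys.argv)>1: cv2.imwrite(f'pics/{n}{sys.argv[1]}.png',p[:,:,::-1])
    X,Y,Z=P[...,0],P[...,1],P[...,2]; reg=(X>.4)&(X<.75)&(Y>-.4)&(Y<.42)
    for nm,h0,h1,zl in(('red',-8,8,.145),('green',50,85,.145),('yellow',24,32,.145),('blue',100,125,.042)):
        hh=(H+90-(h0+h1)//2)%180-90
        m=reg&(abs(hh)<=(h1-h0)/2+1)&(S>110)&(Z>zl)&(Z<.18)
        m=cv2.morphologyEx(m.astype(np.uint8),cv2.MORPH_OPEN,np.ones((3,3),np.uint8))
        k,l,s,c=cv2.connectedComponentsWithStats(m)
        if k>1: print(n,nm,circ(P,l==1+s[1:,4].argmax()))
E
python3 caps.py 2
```

```text
[0.53231781 0.20011961 0.22870745]
top blue (410, array([ 0.5845, -0.0415,  0.0257]), array([ 0.5837, -0.041 ,  0.0565]))
scene red (137, array([0.4472, 0.3306, 0.0154]), array([0.4526, 0.3304, 0.1527]))
scene green (160, array([0.5623, 0.3592, 0.0155]), array([0.5669, 0.3598, 0.153 ]))
scene yellow (26, array([0.5474, 0.2173, 0.0078]), array([0.5486, 0.2178, 0.1743]))
scene blue (317, array([ 0.5865, -0.043 ,  0.027 ]), array([ 0.5896, -0.0384,  0.0553]))
```

View pics/scene2.png

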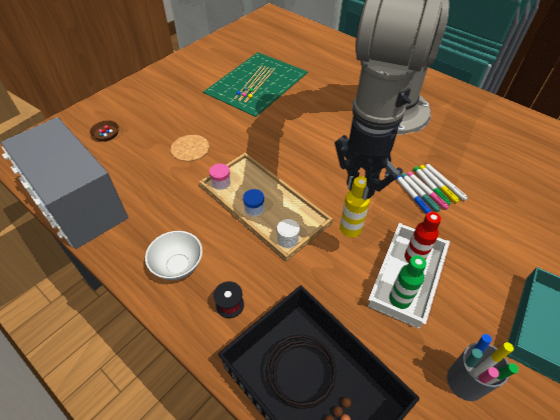

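Green (406,280) and red (424,238) stand upright in the tray with room between them, and yellow hangs at (355,212). Yellow goes into the gap.

Call:
servo_tool:
  motion:
    - [[0,-0.1,0.4,0,0],[0,-0.12,0.6,0,0],[0,-0.12,0.6,0,0],[0,-0.12,0.6,0,0],[0,-0.12,0.6,0,0],[0,-0.08,0.4,0,0],[0,-0.05,0.3,0,0],[0,0,0.1,0,0],[0,0,0,0,0],[0,0,0,0,0]]

```text
t: 19.55
eef_pos: [0.5043, 0.3444, 0.2289]
tool_rot: [0.0, 0.029, 1.0, -0.0]
contact_force: [-0.1, 1.0, -1.0]
gripper_width: 0.34
grasp_force: 39.8
```

Call:
servo_tool:
  motion:
    - [[0,0,0,-0.5,0],[0,0,0,-0.5,0],[0,0,0,-0.5,0],[0,0,0,-0.3,0],[0,0,0,-0.12,0],[0,0,0,-0.05,0],[0,0,0,-0.05,0],[0,0,0,-0.03,0],[0,0,0,0,0],[0,0,0,0,0]]

```text
t: 20.55
eef_pos: [0.5039, 0.3459, 0.1473]
tool_rot: [0.0, 0.028, 1.0, 0.0]
contact_force: [0.0, 0.4, -1.3]
gripper_width: 0.336
grasp_force: 39.8
```

Call:
servo_tool:
  motion:
    - [[0,0,0,-0.03,0],[0,0,0,-0.02,0],[0,0,0,0,0],[0.6,0,0,0,0],[0.6,0,0,0,0],[0.6,0,0,0,0],[0.6,0,0,0,0],[0.6,0,0,0.5,0],[0.6,0,0,0.7,0],[0.6,0,0,0.8,0],[0.6,0,0,0.5,0],[0.6,0,0,0,0]]

```text
t: 21.75
eef_pos: [0.5053, 0.3467, 0.2483]
tool_rot: [0.002, 0.028, 1.0, 0.002]
contact_force: [0.4, -0.1, 0.0]
gripper_width: 0.602
grasp_force: 0.0
```

Call:
servo_tool:
  motion:
    - [[0.8,0.12,-0.6,0,0],[0.8,0.18,-0.9,0,0],[0.8,0.18,-0.9,0,0],[0.8,0.18,-0.9,0,0],[0.8,0.18,-0.9,0,0],[0.8,0.18,-0.9,0,0],[0.8,0.18,-0.9,0,0],[0.8,0.18,-0.9,0,0],[0.8,0.18,-0.9,0,0],[0.8,0.18,-0.9,0,0],[0.8,0.18,-0.9,0,0],[0.8,0,-0.2,0,0],[0.8,0,0,0,0],[0.8,0,0,0,0]]

```text
t: 23.15
eef_pos: [0.5802, -0.0449, 0.2442]
tool_rot: [-0.001, 0.028, 1.0, 0.0]
contact_force: [-0.4, 1.2, -0.2]
gripper_width: 0.8
grasp_force: 0.0
```

```bash
python3 caps.py 3
```

```text
[ 0.58019057 -0.04489867  0.24421829]
top red (181, array([0.4458, 0.331 , 0.0156]), array([0.4459, 0.3272, 0.1545]))
top green (177, array([0.5594, 0.3598, 0.0153]), array([0.5577, 0.3564, 0.1546]))
top yellow (176, array([0.5043, 0.3459, 0.0157]), array([0.503 , 0.3422, 0.1545]))
scene red (138, array([0.4478, 0.3318, 0.0166]), array([0.4526, 0.3305, 0.1527]))
scene green (158, array([0.5625, 0.3599, 0.0147]), array([0.5669, 0.3596, 0.153 ]))
scene yellow (152, array([0.5059, 0.3442, 0.0167]), array([0.5116, 0.346 , 0.1529]))
scene blue (318, array([ 0.5878, -0.0425,  0.0264]), array([ 0.5899, -0.0388,  0.0555]))
```

View pics/scene3.png

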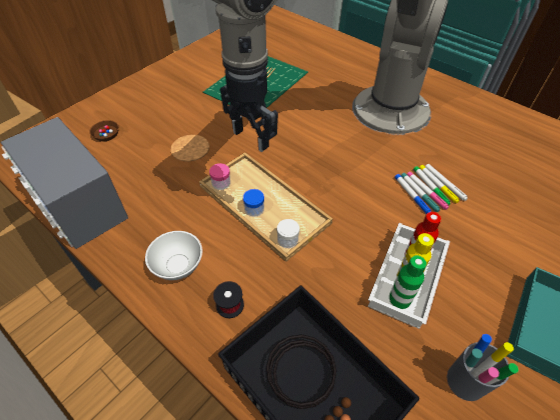

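All three bottles stand upright in the tray, and the blue pot at (254,202) is open to the gripper.

Call:
servo_tool:
  motion:
    - [[0.8,0.12,0.08,-0.6,0],[0.8,0,0,-0.8,0],[0.8,0,0,-0.8,0],[0.8,0,0,-0.8,0],[0.8,0,0,-0.6,0],[0.8,0,0,-0.5,0],[0.8,0,0,-0.35,0],[0.8,0,0,-0.2,0],[0.8,0,0,0,0],[0.8,0,0,0,0]]

```text
t: 24.25
eef_pos: [0.5859, -0.0429, 0.0596]
tool_rot: [0.001, 0.028, 1.0, 0.0]
contact_force: [0.6, 0.0, -0.4]
gripper_width: 0.799
grasp_force: 0.0
```

Call:
servo_tool:
  motion:
    - [[0.8,-0.03,0.03,-0.12,0],[0.8,0,0,0,0],[0,0,0,0,0],[0,0,0,0,0],[0,0,0,0,0],[0,0,0,0,0],[0,0,0,0,0],[0,0,0,0,0]]
  newtons: 25

```text
t: 25.05
eef_pos: [0.5844, -0.0419, 0.0546]
tool_rot: [0.0, 0.028, 1.0, 0.0]
contact_force: [-1.0, 0.5, 6.6]
gripper_width: 0.601
grasp_force: 26.3
```

Call:
servo_tool:
  motion:
    - [[0,0,0,0.4,0],[0,0,0,0.6,0],[0,0,0,0.7,0],[0,0,0,0.6,0],[0,0,0,0.3,0],[0,-0.07,-0.4,0,0],[0,-0.1,-0.6,0,0],[0,-0.12,-0.8,0,0],[0,-0.12,-0.8,0,0],[0,-0.12,-0.8,0,0],[0,-0.12,-0.8,0,0],[0,-0.12,-0.8,0,0],[0,-0.12,-0.8,0,0],[0,-0.1,-0.7,0,0],[0,-0.1,-0.5,0,0],[0,-0.07,-0.4,0,0],[0,0,-0.1,0,0],[0,0,0,0,0],[0,0,0,0,0]]

```text
t: 26.95
eef_pos: [0.5381, -0.3405, 0.1577]
tool_rot: [-0.0, 0.028, 1.0, 0.001]
contact_force: [-0.1, -0.2, -0.5]
gripper_width: 0.596
grasp_force: 26.3
```

Call:
servo_tool:
  motion:
    - [[0,-0.02,-0.02,-0.5,0],[0,0,0,-0.6,0],[0,0,0,-0.6,0],[0,0,0,-0.5,0],[0,0,0,-0.25,0],[0,0,0,-0.1,0],[0,0,0,-0.05,0],[0,0,0,-0.03,0],[0,0,0,0,0],[0,0,0,0,0]]

```text
t: 27.95
eef_pos: [0.5373, -0.343, 0.0536]
tool_rot: [0.001, 0.028, 1.0, -0.0]
contact_force: [0.1, 0.7, 0.3]
gripper_width: 0.597
grasp_force: 26.3
```

Call:
servo_tool:
  motion:
    - [[0,0,0,-0.04,0],[0,0,0,-0.03,0],[0,0,0,0,0],[0,0,0,0,0]]

```text
t: 28.35
eef_pos: [0.5371, -0.3428, 0.0507]
tool_rot: [0.0, 0.028, 1.0, -0.0]
contact_force: [-0.8, 0.5, 6.1]
gripper_width: 0.593
grasp_force: 26.6
```

Call:
servo_tool:
  motion:
    - [[0.85,0,0,0,0],[0.85,0,0,0,0],[0.85,0,0,0,0],[0.85,0,0,0,0],[0.85,0,0,0,0],[0.85,0,0,0.4,0],[0.85,0,0,0.7,0],[0.85,0,0,0.8,0],[0.85,0,0,0.8,0],[0.85,0,0,0.8,0],[0.85,0,0,0.8,0],[0.85,0,0,0.6,0],[0.6,0,0.7,0,0],[0.6,0,0.9,0,0],[0.6,0,0.9,0,0],[0.6,0,0.9,0,0],[0.6,0,0.9,0,0],[0.6,0,0,0,0],[0.6,0,0,0,0]]

```text
t: 30.25
eef_pos: [0.5371, -0.1701, 0.2472]
tool_rot: [0.001, 0.027, 1.0, -0.0]
contact_force: [0.5, -0.3, 0.5]
gripper_width: 0.598
grasp_force: 0.0
```

```bash
python3 caps.py 4
```

```text
[ 0.53713434 -0.17007761  0.24721763]
top red (187, array([0.4449, 0.3307, 0.0153]), array([0.4455, 0.3272, 0.1544]))
top green (176, array([0.5595, 0.3596, 0.0154]), array([0.5574, 0.3568, 0.1543]))
top yellow (175, array([0.5046, 0.3458, 0.0154]), array([0.5039, 0.3423, 0.1546]))
scene red (138, array([0.4483, 0.3314, 0.0162]), array([0.4523, 0.3303, 0.153 ]))
scene green (159, array([0.5626, 0.3603, 0.0154]), array([0.5674, 0.3594, 0.1529]))
scene yellow (158, array([0.5069, 0.3451, 0.0154]), array([0.5114, 0.3462, 0.153 ]))
scene blue (210, array([ 0.5392, -0.3404,  0.0268]), array([ 0.5428, -0.3368,  0.0514]))
```

View pics/top4.png

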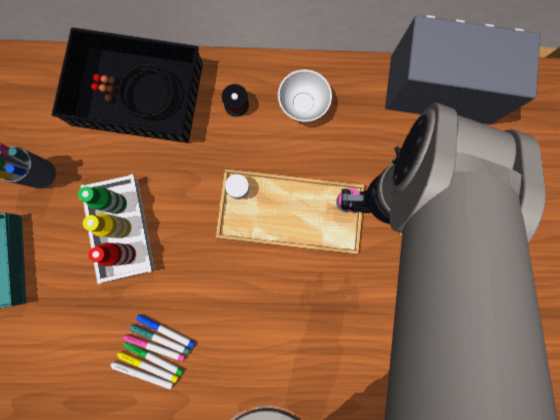

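The pot sits on the cork centre to within 2 mm by the scene view, and the bottles in the tray at (92,197), (94,224) and (97,254) haven't moved. Next is yellow's return.

Call:
servo_tool:
  motion:
    - [[0.6,-0.05,0.6,0,0],[0.6,-0.05,0.9,0,0],[0.6,-0.05,0.9,0,0],[0.6,-0.05,0.9,0,0],[0.6,-0.05,0.9,0,0],[0.6,-0.05,0.9,0,0],[0.6,-0.05,0.9,0,0],[0.6,-0.05,0.9,0,0],[0.6,-0.05,0.9,0,0],[0.6,-0.05,0.9,0,0],[0.6,-0.05,0.9,0,0],[0.6,-0.05,0.9,0,0],[0.6,-0.05,0.9,0,0],[0.6,-0.05,0.9,0,0],[0.6,-0.05,0.6,0,0],[0.6,0,0,0,0],[0.6,0,0,0,0]]
  newtons: 40

```text
t: 32.05
eef_pos: [0.5079, 0.3442, 0.246]
tool_rot: [0.0, 0.029, 1.0, -0.001]
contact_force: [0.3, -0.4, -0.6]
gripper_width: 0.601
grasp_force: 0.0
```

Call:
servo_tool:
  motion:
    - [[0.6,-0.08,0.03,-0.4,0],[0.6,0,0,-0.5,0],[0.6,0,0,-0.5,0],[0.6,0,0,-0.5,0],[0.6,0,0,-0.36,0],[0.6,0,0,-0.25,0],[0.6,0,0,0,0],[0,0,0,0,0],[0,0,0,0,0],[0,0,0,0,0],[0,0,0,0,0],[0,0,0,0,0],[0,0,0,0,0]]

```text
t: 33.35
eef_pos: [0.5044, 0.3467, 0.1467]
tool_rot: [0.001, 0.029, 1.0, 0.0]
contact_force: [-0.4, -2.1, 6.8]
gripper_width: 0.338
grasp_force: 40.0
```

Call:
servo_tool:
  motion:
    - [[0,0,0,0.4,0],[0,0,0,0.5,0],[0,0,0,0.5,0],[0,0,0,0.6,0],[0,0.1,-0.4,0,0],[0,0.12,-0.6,0,0],[0,0.13,-0.8,0,0],[0,0.13,-0.8,0,0],[0,0.13,-0.8,0,0],[0,0.13,-0.8,0,0],[0,0.13,-0.8,0,0],[0,0.13,-0.8,0,0],[0,0.13,-0.8,0,0],[0,0.13,-0.8,0,0],[0,0.13,-0.8,0,0],[0,0.13,-0.8,0,0],[0,0.13,-0.8,0,0],[0,0.1,-0.6,0,0],[0,0.1,-0.5,0,0],[0,0,-0.2,0,0]]

```text
t: 35.35
eef_pos: [0.5767, -0.1009, 0.2246]
tool_rot: [-0.001, 0.03, 1.0, -0.001]
contact_force: [-0.3, -0.8, -0.7]
gripper_width: 0.34
grasp_force: 39.8
```

Call:
servo_tool:
  motion:
    - [[0,0,0,0,0],[0,0,0,0,0]]

```text
t: 35.55
eef_pos: [0.5772, -0.0965, 0.2251]
tool_rot: [-0.001, 0.028, 1.0, 0.0]
contact_force: [0.6, 0.4, -1.8]
gripper_width: 0.337
grasp_force: 39.8
```

Call:
servo_tool:
  motion:
    - [[0,0.03,-0.11,-0.4,0],[0,0,0,-0.5,0],[0,0,0,-0.4,0],[0,0,0,-0.25,0],[0,0,0,-0.15,0],[0,0,0,-0.06,0],[0,0,0,-0.04,0],[0,0,0,-0.03,0],[0,0,0,0,0],[0,0,0,0,0]]

```text
t: 36.55
eef_pos: [0.5792, -0.102, 0.1529]
tool_rot: [0.0, 0.028, 1.0, 0.0]
contact_force: [0.0, -0.3, -2.1]
gripper_width: 0.34
grasp_force: 39.8
```

Call:
servo_tool:
  motion:
    - [[0,0,0,-0.04,0],[0,0,0,-0.03,0],[0,0,0,0,0],[0,0,0,0,0]]

```text
t: 36.95
eef_pos: [0.5796, -0.1021, 0.1507]
tool_rot: [0.001, 0.029, 1.0, 0.0]
contact_force: [-1.5, -0.6, 5.3]
gripper_width: 0.342
grasp_force: 40.5
```

Call:
servo_tool:
  motion:
    - [[0.6,0,0,0,0],[0.6,0,0,0,0],[0.6,0,0,0,0],[0.6,0,0,0,0],[0.6,0,0,0.5,0],[0.6,0,0,0.7,0],[0.6,0,0,0.8,0],[0.6,0,0,0.5,0],[0.6,0,0,0,0]]

```text
t: 37.85
eef_pos: [0.5807, -0.1023, 0.2529]
tool_rot: [0.003, 0.028, 1.0, -0.0]
contact_force: [-0.3, 0.0, -0.7]
gripper_width: 0.604
grasp_force: 0.0
```

Call:
servo_tool:
  motion:
    - [[0.6,-0.03,0.6,0,0],[0.6,-0.04,0.9,0,0],[0.6,-0.04,0.9,0,0],[0.6,-0.04,0.9,0,0],[0.6,-0.04,0.9,0,0],[0.6,-0.04,0.9,0,0],[0.6,-0.04,0.9,0,0],[0.6,-0.04,0.9,0,0],[0.6,-0.04,0.9,0,0],[0.6,-0.04,0.9,0,0],[0.6,-0.04,0.9,0,0],[0.6,-0.04,0.9,0,0],[0.6,0,0.8,0,0],[0.6,0,0.3,0,0],[0.6,0,0,0,0],[0.6,0,0,0,0]]

```text
t: 39.45
eef_pos: [0.5605, 0.3601, 0.249]
tool_rot: [-0.0, 0.029, 1.0, -0.001]
contact_force: [-0.1, -1.5, 0.2]
gripper_width: 0.602
grasp_force: 0.0
```

```bash
python3 caps.py 5
```

```text
[0.56047488 0.36009942 0.24902843]
top red (178, array([0.4452, 0.3313, 0.0155]), array([0.4461, 0.3269, 0.1544]))
top green (147, array([0.5593, 0.3589, 0.0151]), array([0.5559, 0.3538, 0.1541]))
top yellow (168, array([ 0.5791, -0.1013,  0.0155]), array([ 0.5774, -0.0999,  0.1581]))
top blue (432, array([ 0.5379, -0.3407,  0.026 ]), array([ 0.5373, -0.3384,  0.0522]))
scene red (124, array([0.4486, 0.3308, 0.0154]), array([0.4532, 0.3317, 0.153 ]))
scene green (163, array([0.5618, 0.3591, 0.0155]), array([0.567 , 0.3594, 0.1533]))
scene yellow (105, array([ 0.5825, -0.1021,  0.0156]), array([ 0.5878, -0.0958,  0.1561]))
scene blue (203, array([ 0.54  , -0.3409,  0.0265]), array([ 0.5416, -0.337 ,  0.0517]))
```

Call:
servo_tool:
  motion:
    - [[0.6,0,0,-0.4,0],[0.6,0,0,-0.6,0],[0.6,0,0,-0.5,0],[0.6,0,0,-0.5,0],[0.6,0,0,-0.36,0],[0.6,0,0,-0.25,0],[0.6,0,0,0,0],[0,0,0,0,0],[0,0,0,0,0],[0,0,0,0,0],[0,0,0,0,0],[0,0,0,0,0],[0,0,0,0,0]]

```text
t: 40.85
eef_pos: [0.5608, 0.3622, 0.1464]
tool_rot: [0.001, 0.029, 1.0, 0.0]
contact_force: [0.1, -1.3, 5.2]
gripper_width: 0.335
grasp_force: 39.9
```

Call:
servo_tool:
  motion:
    - [[0,0,0,0.4,0],[0,0,0,0.5,0],[0,0,0,0.5,0],[0,0,0,0.6,0],[0,0.05,-0.4,0,0],[0,0.06,-0.6,0,0],[0,0.07,-0.8,0,0],[0,0.07,-0.8,0,0],[0,0.07,-0.8,0,0],[0,0.07,-0.8,0,0],[0,0.07,-0.8,0,0],[0,0.07,-0.8,0,0],[0,0.06,-0.8,0,0],[0,0.06,-0.8,0,0],[0,0.05,-0.8,0,0],[0,0,-0.5,0,0],[0,0,-0.3,0,0],[0,0,0,0,0],[0,0,0,0,0]]

```text
t: 42.75
eef_pos: [0.5879, 0.0031, 0.225]
tool_rot: [-0.0, 0.028, 1.0, 0.0]
contact_force: [-0.6, 0.1, -2.2]
gripper_width: 0.338
grasp_force: 39.8
```

Call:
servo_tool:
  motion:
    - [[0,0,0.25,0,0],[0,0,0.15,-0.2,0],[0,0,0,-0.5,0],[0,0,0,-0.5,0],[0,0,0,-0.3,0],[0,0,0,-0.15,0],[0,0,0,-0.1,0],[0,0,0,-0.04,0],[0,0,0,-0.03,0],[0,0,0,0,0],[0,0,0,0,0]]

```text
t: 43.85
eef_pos: [0.5884, 0.0181, 0.153]
tool_rot: [0.0, 0.028, 1.0, 0.0]
contact_force: [-0.5, -0.6, -2.3]
gripper_width: 0.342
grasp_force: 39.8
```

Call:
servo_tool:
  motion:
    - [[0,0,0,-0.04,0],[0,0,0,-0.03,0],[0,0,0,0,0],[0,0,0,0,0]]

```text
t: 44.25
eef_pos: [0.5886, 0.018, 0.1503]
tool_rot: [0.001, 0.029, 1.0, 0.0]
contact_force: [-0.0, -1.1, 4.6]
gripper_width: 0.339
grasp_force: 40.3
```

Call:
servo_tool:
  motion:
    - [[0.6,0,0,0,0],[0.6,0,0,0,0],[0.6,0,0,0,0],[0.6,0,0,0,0],[0.6,0,0,0.5,0],[0.6,0,0,0.7,0],[0.6,0,0,0.8,0],[0.6,0,0,0.5,0],[0.6,0,0,0,0]]

```text
t: 45.15
eef_pos: [0.5899, 0.0181, 0.253]
tool_rot: [0.003, 0.028, 1.0, 0.001]
contact_force: [-1.2, -0.0, -0.2]
gripper_width: 0.597
grasp_force: 0.0
```

Call:
servo_tool:
  motion:
    - [[0.6,-0.25,0.5,0,0],[0.6,-0.35,0.8,0,0],[0.6,-0.35,0.8,0,0],[0.6,-0.35,0.8,0,0],[0.6,-0.35,0.8,0,0],[0.6,-0.35,0.8,0,0],[0.6,-0.35,0.8,0,0],[0.6,-0.35,0.8,0,0],[0.6,-0.35,0.8,0,0],[0.6,-0.35,0.7,0,0],[0.6,-0.15,0.3,0,0],[0.6,0,0,0,0],[0.6,0,0,0,0]]

```text
t: 46.45
eef_pos: [0.4468, 0.3325, 0.2492]
tool_rot: [-0.0, 0.029, 1.0, -0.001]
contact_force: [0.9, -0.7, 0.1]
gripper_width: 0.599
grasp_force: 0.0
```

Call:
servo_tool:
  motion:
    - [[0.6,0,-0.04,-0.4,0],[0.6,0,0,-0.6,0],[0.6,0,0,-0.5,0],[0.6,0,0,-0.5,0],[0.6,0,0,-0.36,0],[0.6,0,0,-0.25,0],[0.6,0,0,0,0],[0,0,0,0,0],[0,0,0,0,0],[0,0,0,0,0],[0,0,0,0,0],[0,0,0,0,0],[0,0,0,0,0]]

```text
t: 47.75
eef_pos: [0.4468, 0.3325, 0.1462]
tool_rot: [0.001, 0.029, 1.0, 0.0]
contact_force: [-0.7, -2.6, 7.0]
gripper_width: 0.34
grasp_force: 40.5
```

Call:
servo_tool:
  motion:
    - [[0,0,0,0.4,0],[0,0,0,0.5,0],[0,0,0,0.5,0],[0,0,0,0.6,0],[0,0.1,-0.4,0,0],[0,0.15,-0.6,0,0],[0,0.17,-0.8,0,0],[0,0.17,-0.8,0,0],[0,0.17,-0.8,0,0],[0,0.17,-0.8,0,0],[0,0.17,-0.8,0,0],[0,0.17,-0.8,0,0],[0,0.17,-0.8,0,0],[0,0.17,-0.8,0,0],[0,0.15,-0.8,0,0],[0,0.13,-0.6,0,0],[0,0.05,-0.3,0,0],[0,0,-0.1,0,0],[0,0,0,0,0],[0,0,0,0,0]]

```text
t: 49.75
eef_pos: [0.5234, -0.034, 0.225]
tool_rot: [-0.0, 0.027, 1.0, 0.0]
contact_force: [0.2, 0.4, -2.5]
gripper_width: 0.338
grasp_force: 40.1
```

Call:
servo_tool:
  motion:
    - [[0,0,-0.03,-0.4,0],[0,0,0,-0.5,0],[0,0,0,-0.4,0],[0,0,0,-0.25,0],[0,0,0,-0.15,0],[0,0,0,-0.06,0],[0,0,0,-0.04,0],[0,0,0,-0.03,0],[0,0,0,0,0],[0,0,0,0,0]]

```text
t: 50.75
eef_pos: [0.524, -0.0367, 0.1524]
tool_rot: [0.0, 0.028, 1.0, 0.0]
contact_force: [0.3, -0.2, -2.5]
gripper_width: 0.341
grasp_force: 40.2
```

Call:
servo_tool:
  motion:
    - [[0,0,0,-0.04,0],[0,0,0,-0.03,0],[0,0,0,0,0],[0,0,0,0,0]]

```text
t: 51.15
eef_pos: [0.5244, -0.0369, 0.1501]
tool_rot: [0.001, 0.029, 1.0, 0.0]
contact_force: [-0.9, -1.2, 6.4]
gripper_width: 0.339
grasp_force: 41.0
```

Red is in contact with the floor. I release, rise and move aside to the left for a clear view.

Call:
servo_tool:
  motion:
    - [[0.6,0,0,0,0],[0.6,0,0,0,0],[0.6,0,0,0,0],[0.6,0,0,0,0],[0.6,0,0,0.5,0],[0.6,0,0,0.7,0],[0.6,0,0,0.8,0],[0.6,0,0,0.6,0],[0.6,0,0.8,0,0],[0.6,0,0.9,0,0],[0.6,0,0.9,0,0],[0.6,0,0.9,0,0],[0.6,0,0.9,0,0],[0.6,0,0.9,0,0],[0.6,0,0.9,0,0],[0.6,0,0.9,0,0],[0.6,0,0.9,0,0],[0.6,0,0,0,0],[0.6,0,0,0,0]]

```text
t: 53.05
eef_pos: [0.5233, 0.284, 0.2528]
tool_rot: [-0.0, 0.027, 1.0, -0.0]
contact_force: [-0.1, -0.2, 0.4]
gripper_width: 0.599
grasp_force: 0.0
```

```bash
python3 caps.py 6
```

```text
[0.52334531 0.28397074 0.25284597]
top red (165, array([ 0.5226, -0.0368,  0.0156]), array([ 0.5211, -0.0356,  0.1582]))
top green (155, array([0.5865, 0.0172, 0.0152]), array([0.5842, 0.0162, 0.1582]))
top yellow (172, array([ 0.5793, -0.1014,  0.0156]), array([ 0.5773, -0.0999,  0.1581]))
top blue (435, array([ 0.5372, -0.3406,  0.0259]), array([ 0.5371, -0.3384,  0.0523]))
scene red (96, array([ 0.5266, -0.0364,  0.015 ]), array([ 0.5315, -0.0307,  0.1557]))
scene green (101, array([0.5901, 0.0178, 0.0146]), array([0.5962, 0.0229, 0.156 ]))
scene yellow (104, array([ 0.5822, -0.1021,  0.0156]), array([ 0.5876, -0.0952,  0.1562]))
scene blue (209, array([ 0.5399, -0.3418,  0.0269]), array([ 0.5417, -0.337 ,  0.0515]))
```

View pics/top6.png

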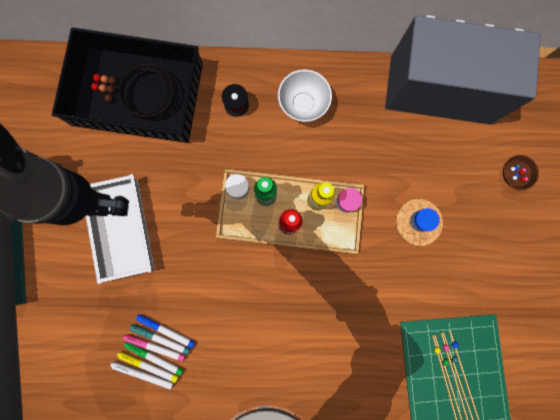

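The bottles are back within about 1 mm of where they stood. The pot's lid at (427,219) is over the mat's centre (419,222) once parallax is allowed for.

```bash
python3 -c "
from station import bot
print(bot.hand_in())"
```

```text
the job is handed in; nothing more can be done
None
```

I handed the job in at about 53 s. The blue-lidded pot stands on the cork mat within about 2 mm of its centre. All three bottles are back upright in the organiser, within about 1 mm of where they stood. The pink and white pots were not touched. The hand-in gave no verdict, so these figures come from my last camera check.

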